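# Press the pump's bearing cap home with the driver from the back of the rack

## Robot

A 7-joint arm with a two-finger parallel gripper is mounted at the origin on a cart in front of the work surface, level with it; the furniture and walls round the work are solid. World frame = base frame: x ahead of the robot, y to its left, z up, the work surface at z = 0. Lengths are in m, angles in rad, forces in N, time in s.
With the tool pointing down it reaches from about 0.425 to 0.875 m from the base axis. Payload 4.7 kg.
Tool frame: the origin (TCP) lies at the very end of the fingers, on their centre line; the grasp point (between the pads) lies 19 mm behind it; z points along the fingers, y is the line along which they close (so a half turn about z gives the same grasp; the last joint's range is limited). The gripper opens to 87 mm and grips with 3 to 60 N. Pads are 19 mm wide; open, the fingers measure 117 mm over their backs; the gripper's body (75 mm by 190 mm) begins 51 mm behind the grasp point.
Start: joints at [-1.097, 0.321, -0.07, 1.45, 0.023, 1.371, -0.057], TCP at [0.288, 0.582, 0.223] pointing down, gripper open.
Joint ranges: [-2.86, 2.86], [-0.3, 2.09], [-1.38, 1.24], [0.06, 2.45], [-1.56, 4.7], [0.09, 2.05], [-2.69, 2.69]. Speed limits (rad/s): [2.57, 2.57, 3.14, 3.14, 3.14, 3.14, 3.14].

## Interface

Orientations are given as a rotation vector (axis times angle).
In Python, from bench import ctrl gives the robot as it stands.
- The arm moves only by the shell command python3 -m jog 'ROWS' [FORCE]. ROWS is JSON, a list that holds one entry, the list of rows, each a list of 7 numbers: the shift along the tool's x, y, z in mm, then the turn, a rotation vector about the tool's x, y, z in degrees, then the finger opening in mm, from 0 to 87. A call has 1 to 10 rows; each row is the pose to reach, as a shift and turn from the pose commanded when the call began, along the tool's axes at that moment; what a row does not reach only later rows make up. A row lasts 1/10 s, in which the tool goes at most 50 mm and 8.59 degrees, less where a joint would pass 70% of its speed; a pose out of reach is approached as far as the arm can. A call with a gripper value outside its range is refused whole. The fingers move at their own pace and stop on an object; FORCE is the grip in N (left out, the last holds). Time passes only in rows, so rows that repeat a pose let the fingers close. It gives the time, the measured TCP pose, the force, the opening and the grip force at its end, in the units of the state.
- ctrl.get_state(): the state, without advancing time (a new reading comes with each control period).
- ctrl.get_image(name): name is "scene" or "top" or "wrist"; returns a dict with "image" (400x640x3 uint8, red, green, blue), "depth" (400x640 float32, m along the optical axis (not along the pixel's ray), 0 where there is no reading), "fov_y" (degrees; the focal length in pixels is half the picture's height over the tangent of half this angle, whatever the lens; pixels are square), "cx", "cy" (the principal point, pixels), "rvec" (rotation vector, rad) and "tvec" (3), from world to camera coordinates, as OpenCV has them. Camera axes: x right, y down, z forward; pixel columns grow to the right and rows downward; lengths in m; the calibration is good to about 2 mm. A picture is of the moment at which its call begins.
- ctrl.close_job(): hands the job in; it is judged then, once.
The state is a dict: "time": time; "joint_positions": joint angles; "qd": joint speeds; "joint_torque": joint torques, N m; "position": TCP position; "tool_rot": TCP orientation; "ft_force": force on the tool from outside, world axes, zero at the start; "torque": the same for the moment, N m; "grip_width": opening from 0.0 (shut) to 1.0 (fully open); "grip_force": force on a finger pad.
Only numpy, scipy, OpenCV 4.12 (cv2) and the standard library are available. Lean on these libraries where they do the work, as an engineer would, in place of code of your own. Each camera call takes 0.05 s, during which the arm holds its last target. There are 200 camera calls.

## Task

The orange bearing cap only rests in the top of the small pump: it must be pressed straight down into its bore until it snaps home, with the blue driver (the only one that fits the bore) and not with the fingers. The blue driver hangs at the back of one lane of the slotted rack, so first slide out the driver hanging in front of it and stand that one upright on the bench, then slide out the blue one and press the cap. Finally stand the blue driver upright on the bench too, both drivers well clear of the rack and the pump, and leave the other two drivers hanging and the bottle where they are.

Things in the scene. Friction and masses are not known exactly. Their poses are not given: they have to be found in the camera images.
- rack: grey sheet-metal rack, black foot plate, fixed; origin at bench height below its middle; x to its closed back, y to its left, z up. Top plate 4 mm thick, upper face 54 mm up, x -62 (front edge) to +70 mm, y -79 to +79 mm. Two slots 17 mm wide along x at y = +45 and -45 mm, open at the front edge, closed at x = +46 mm. In each a driver hangs near x = -30 mm and another near x = +34 mm
- rack_left (a point): mouth of the left slot: on its centre line at the front edge (x = -62, y = +45 mm of the rack), level with the plate's upper face; axes as the rack's. Drivers hang by the flange, shank in the slot, foot 14 mm above the bench. The foot is wider than the slot: a driver leaves only forwards (rack -x), front one first, raised at most 15 mm until its axis is 28 mm past this mouth; then it is free
- rack_right (a point): mouth of the right slot (x = -62, y = -45 mm of the rack), otherwise as rack_left
- driver_blue_grip (a point): centre of the blue grip (26 mm diameter, 42 mm high) of a round driver 88 mm tall, about 0.16 kg; z up its axis. Grip top 21 mm above this point; below it a black guard flange, 40 mm diameter, 6 mm thick (top 21 mm below this point), shank 12 mm, flat steel foot 28 mm diameter, 14 mm high (underside 67 mm below). It is at the back of either lane. Its foot enters the pump's bore, 34 mm wide.
- driver_blue: the blue driver itself; origin at the centre of the underside of its foot
- driver_red_grip (a point): centre of the red grip (26 mm diameter, 42 mm high) of a round driver 88 mm tall, about 0.16 kg; z up its axis. Grip top 21 mm above this point; below it a black guard flange, 40 mm diameter, 6 mm thick (top 21 mm below this point), shank 12 mm, flat steel foot 38 mm diameter, 14 mm high (underside 67 mm below). It hangs at the front of either lane.
- driver_red: the red driver itself; origin at the centre of the underside of its foot
- driver_yellow_grip (a point): centre of the yellow grip (26 mm diameter, 42 mm high) of a round driver 88 mm tall, about 0.16 kg; z up its axis. Grip top 21 mm above this point; below it a black guard flange, 40 mm diameter, 6 mm thick (top 21 mm below this point), shank 12 mm, flat steel foot 44 mm diameter, 14 mm high (underside 67 mm below). It hangs at the front of the other lane.
- driver_yellow: the yellow driver itself; origin at the centre of the underside of its foot
- driver_green_grip (a point): centre of the green grip (26 mm diameter, 42 mm high) of a round driver 88 mm tall, about 0.16 kg; z up its axis. Grip top 21 mm above this point; below it a black guard flange, 40 mm diameter, 6 mm thick (top 21 mm below this point), shank 12 mm, flat steel foot 40 mm diameter, 14 mm high (underside 67 mm below). It hangs at the back of the lane that has not the blue one.
- pump: small pump fixed to the bench: blue foot plate 96x76x6 mm, finned aluminium housing 70x70 mm up to 40 mm, round collar 51 mm diameter above it up to 60 mm with the bore in its middle; brass hose barbs reach 57 mm from the axis along its +y and -y, 26 mm up. Origin at the bench surface on the axis of the bore; z up. The bench between rack and pump is clear
- pump_rim (a point): centre of the bore's mouth, level with the collar's rim, 60 mm above the bench; bore 34 mm diameter; z up
- cap_travel (a joint): travel of the cap straight down in the bore, m: 0 as it rests (its top 1 mm above the rim), 0.005 fully home (its top 4 mm below the rim, firm stop). Its snap lip resists with up to about 11 N; let go before half-way it springs back up, beyond half-way it snaps home by itself
- cap: orange round plastic cap in the bore, 32 mm diameter; origin on its axis at its underside, 11 mm below its top
- bottle: small greyish reagent bottle with white label and black screw cap, 45 mm diameter, 80 mm tall, standing loose near the pump; origin at the centre of its underside. A bystander
Things that resemble listed ones, but are neither listed nor needed, are in the scene too. What is shaped like the driver_yellow but purple is not meant.

How it is judged:
On the way, in this order (a step that is already met when the one before it is completed fails the run):
1. the driver that hung in front of the blue one stands upright on the bench, clear of the rack, while the blue one still hangs at the back of its lane (((height (world z) of driver_red_grip between 0.062 and 0.072 m and angle between driver_red_grip's own z axis and vertical below 0.12 rad and horizontal distance between driver_red_grip and rack above 0.1 m and horizontal distance between driver_red_grip and pump above 0.062 m and linear speed of driver_red below 0.02 m/s and distance of driver_yellow_grip from where it was at the start of the episode below 0.015 m) or (height (world z) of driver_yellow_grip between 0.062 and 0.072 m and angle between driver_yellow_grip's own z axis and vertical below 0.12 rad and horizontal distance between driver_yellow_grip and rack above 0.1 m and horizontal distance between driver_yellow_grip and pump above 0.062 m and linear speed of driver_yellow below 0.02 m/s and distance of driver_red_grip from where it was at the start of the episode below 0.015 m)) and distance of driver_blue_grip from where it was at the start of the episode below 0.02 m), for 0.2 s.
2. the blue driver is out of the rack (horizontal distance between driver_blue_grip and rack above 0.1 m), for 0.1 s.
3. the blue driver presses on the cap (contact force between driver_blue and cap above 3 N).
4. the cap is home, with the blue driver still over the bore (value of joint cap_travel above 0.0042 m and horizontal distance between driver_blue_grip and pump_rim below 0.012 m), for 0.05 s.
At the end, for the whole second after the job is handed in: cap within 0.8 mm of its stop; the blue driver and the one that hung before it stand upright (7 deg), at rest on the bench, axes over 100 mm from the rack's origin and 62 mm from the pump's axis; the other front driver and the green one hang within 15 mm, and the bottle within 20 mm, of their place (value of joint cap_travel above 0.0042 m and height (world z) of driver_blue_grip between 0.062 and 0.072 m and angle between driver_blue_grip's own z axis and vertical below 0.12 rad and horizontal distance between driver_blue_grip and rack above 0.1 m and horizontal distance between driver_blue_grip and pump above 0.062 m and linear speed of driver_blue below 0.02 m/s and ((height (world z) of driver_red_grip between 0.062 and 0.072 m and angle between driver_red_grip's own z axis and vertical below 0.12 rad and horizontal distance between driver_red_grip and rack above 0.1 m and horizontal distance between driver_red_grip and pump above 0.062 m and linear speed of driver_red below 0.02 m/s and distance of driver_yellow_grip from where it was at the start of the episode below 0.015 m) or (height (world z) of driver_yellow_grip between 0.062 and 0.072 m and angle between driver_yellow_grip's own z axis and vertical below 0.12 rad and horizontal distance between driver_yellow_grip and rack above 0.1 m and horizontal distance between driver_yellow_grip and pump above 0.062 m and linear speed of driver_yellow below 0.02 m/s and distance of driver_red_grip from where it was at the start of the episode below 0.015 m)) and distance of driver_green_grip from where it was at the start of the episode below 0.015 m and distance of bottle from where it was at the start of the episode below 0.02 m); the robot touches nothing.
It fails at once if the fingers press on the cap (contact force between the fingers and cap above 1 N).
It fails at once if a driver is tipped over (angle between any of driver_red_grip, driver_yellow_grip, driver_blue_grip, driver_green_grip's own z axis and vertical above 0.9 rad).
It fails at once if the bottle is knocked over (angle between bottle's own z axis and vertical above 0.5 rad).
It also fails if it takes over 56 s, if anything falls off the work surface, if the arm or the gripper's body presses on something with over 40 N, if the wrist force passes 120 N, or if a joint passes its speed limit or range.

## Working session

There is one attempt and no reset: what is moved stays moved. The work goes in short steps, Python scripts to look and compute and a shell command to move; the robot and the scene stay as the last step left them, time stands still between calls to the robot, and variables do not carry over. Pictures are saved under pics/ and viewed, at most 10 in all, crops included, and the job is handed in when it is done.

```bash
ls; mkdir -p pics
cat > h.py <<'E'
import numpy as np, cv2
from bench import ctrl
from scipy.spatial.transform import Rotation as R
def cam(n):
    d=ctrl.get_image(n); d['f']=200/np.tan(np.radians(d['fov_y'])/2); d['R']=R.from_rotvec(np.ravel(d['rvec'])).as_matrix(); d['t']=np.ravel(d['tvec']); return d
def cloud(d):
    v,u=np.mgrid[0:400,0:640]; z=d['depth']
    p=np.stack([(u-d['cx'])/d['f']*z,(v-d['cy'])/d['f']*z,z],-1)
    return (p-d['t'])@d['R']
def atz(d,u,v,z):  # pixel -> world at height z
    r=np.array([(u-d['cx'])/d['f'],(v-d['cy'])/d['f'],1])@d['R']; c=-d['t']@d['R']
    return c+r*(z-c[2])/r[2]
def save(d,name,crop=None,s=1):
    im=d['image'][:,:,::-1]
    if crop: im=im[crop[1]:crop[3],crop[0]:crop[2]]
    cv2.imwrite('pics/'+name,cv2.resize(im,None,fx=s,fy=s,interpolation=cv2.INTER_CUBIC))
E
python3 - <<'E'
from h import *
for n in ('top','scene'):
    d=cam(n); save(d,n+'0.png'); print(n,d['fov_y'],d['cx'],d['cy'],-d['t']@d['R'],d['R'].round(2).tolist(),d['depth'].min(),d['depth'].max()); np.save(n+'0.npy',d,allow_pickle=True)
s=ctrl.get_state(); print(s['time'],s['position'],s['tool_rot'],s['grip_width'])
E
```

```text
pics
top 50.85680944653202 318.37117341968775 197.94020396363595 [ 0.45848141 -0.05697496  1.03925473] [[-0.01, -1.0, -0.03], [-1.0, 0.01, -0.06], [0.06, 0.03, -1.0]] 0.0 1.8759501
scene 50.081992352062166 325.61683850093164 196.89517427103007 [ 0.01866144 -0.66584039  0.54523546] [[0.78, -0.63, 0.02], [-0.3, -0.4, -0.87], [0.56, 0.67, -0.5]] 0.0 2.5483603
0.1 [0.28828503 0.58202594 0.22156636] [-7.15887446e-01 -3.05862241e+00  2.67273441e-03] 0.9989344623522106
```

View pics/top0.png

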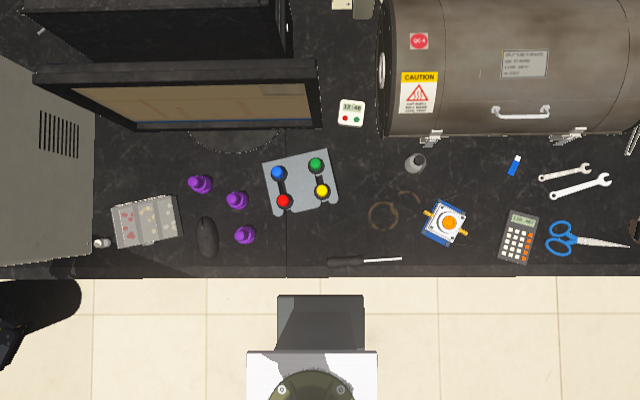

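View pics/scene0.png

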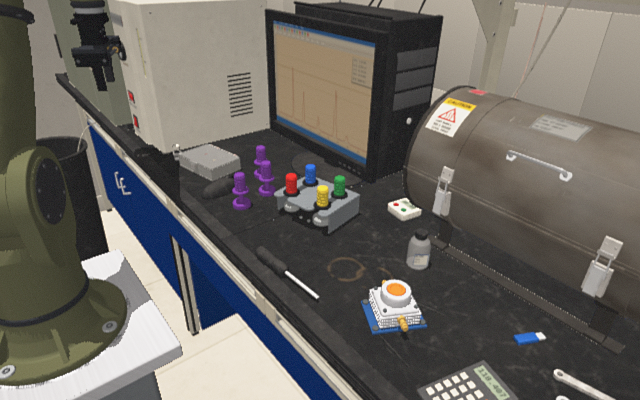

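Run:
```python
from h import *
d=np.load('top0.npy',allow_pickle=True).item(); P=cloud(d)
hsv=cv2.cvtColor(d['image'],cv2.COLOR_RGB2HSV)
G={}
for n,(u,v),h in (('blue',(278,173),108),('red',(283,201),0),('yellow',(322,190),28),('green',(316,164),65)):
    H=hsv[...,0].astype(int); m=(np.minimum(abs(H-h),180-abs(H-h))<12)&(hsv[...,1]>120)&(P[...,2]>0.095)&(P[...,2]<.11)
    vv,uu=np.nonzero(m); k=np.hypot(uu-u,vv-v)<12; print(n,k.sum(),P[vv[k],uu[k]].mean(0).round(4), np.ptp(P[vv[k],uu[k]],axis=0).round(3)); G[n]=P[vv[k],uu[k]].mean(0)
    
# lane axes
for a,b in (('blue','red'),('green','yellow')):
    q=G[a]-G[b]; print(a,b,np.hypot(*q[:2]),np.degrees(np.arctan2(q[1],q[0])))
q=(G['blue']+G['red']-G['green']-G['yellow'])/2; print(np.hypot(*q[:2]),np.degrees(np.arctan2(-q[0],q[1])))
c=sum(G.values())/4; print('mid',c)
# rack plate
m=(abs(P[...,2]-.054)<.005); m[:150]=0;m[:,:255]=0;m[:,345:]=0;
print('plate',m.sum(),cv2.minAreaRect((P[m][:,:2]*1000).astype(np.float32)))
# pump collar
H=hsv[...,0]; m=(H>8)&(H<20)&(hsv[...,1]>150); m[:,:440]=0; m[:,462:]=0; m[:212]=0;m[235:]=0
print('cap',m.sum(),P[m].mean(0),P[m].std(0)); vv,uu=np.nonzero(m); print(uu.mean(),vv.mean(),atz(d,uu.mean(),vv.mean(),.061))
m=(abs(P[...,2]-.06)<.006); m[:190]=0; m[250:]=0; m[:,:415]=0; m[:,475:]=0
print('collar',cv2.minEnclosingCircle((P[m][:,:2]*1000).astype(np.float32)),m.sum())
# bottle, purple, screwdriver heights, monitor
for n,(u0,v0,u1,v1) in dict(bottle=(400,145,430,180),monitor=(180,60,340,135),mon2=(255,120,340,150),pur=(225,185,260,250),sd=(325,250,405,270),furnace=(380,60,480,140)).items():
    q=P[v0:v1,u0:u1].reshape(-1,3); q=q[(q[:,2]>.01)&(q[:,2]<.9)]; print(n,len(q),q.min(0).round(3) if len(q) else '',q.max(0).round(3) if len(q) else '')
save(d,'crop1.png',(250,140,480,270),3.4)
```

```text
blue 95 [0.5814 0.0691 0.1006] [0.023 0.025 0.008]
red 95 [0.5165 0.0551 0.1009] [0.025 0.025 0.011]
yellow 100 [ 0.5377 -0.0328  0.1004] [0.025 0.025 0.01 ]
green 93 [ 0.5982 -0.0186  0.1009] [0.023 0.023 0.009]
blue red 0.06645236140013773 12.182204968532162
green yellow 0.06207400927654351 13.189260792680988
0.08984866531284236 12.19818740776855
mid [0.55845145 0.0182183  0.10069904]
plate 2796 ((347.03961181640625, -8.64825439453125), (572.2312622070312, 167.3579559326172), 7.509637355804443)
cap 94 [ 0.46230684 -0.31880063  0.08079144] [0.00840494 0.03950292 0.14133114]
449.29787234042556 222.38297872340425 [ 0.46211966 -0.32456061  0.061     ]
collar ((463.7408142089844, -323.9375305175781), 25.021907806396484) 379
bottle 352 [ 0.582 -0.28   0.01 ] [ 0.63  -0.233  0.132]
monitor 10005 [ 0.684 -0.075  0.01 ] [0.746 0.3   0.411]
mon2 705 [ 0.637 -0.075  0.01 ] [0.716 0.134 0.146]
pur 565 [0.419 0.135 0.01 ] [0.542 0.19  0.091]
sd 458 [ 0.357 -0.22   0.011] [ 0.384 -0.04   0.029]
furnace 7699 [ 0.632 -0.36   0.099] [ 0.806 -0.16   0.312]
```

View pics/crop1.png

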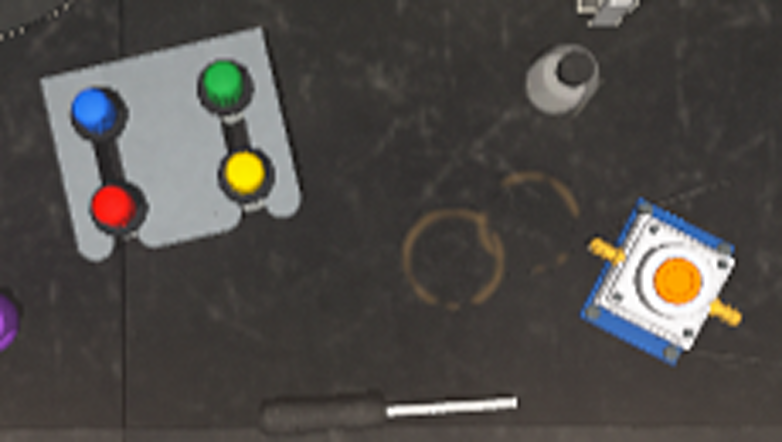

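```bash
cat >> h.py <<'E'
def go(x,y,z,yaw=102.5):  # shift/turn in tool axes to TCP target, tool y at azimuth yaw (mod 180)
    s=ctrl.get_state(); r=R.from_rotvec(s['tool_rot']); best=None
    for a in (yaw,yaw+180):
        a=np.radians(a); Y=np.array([np.cos(a),np.sin(a),0]); Z=np.array([0,0,-1.]); T=R.from_matrix(np.stack([np.cross(Y,Z),Y,Z],1))
        w=np.degrees((r.inv()*T).as_rotvec())
        if best is None or np.linalg.norm(w)<np.linalg.norm(best): best=w
    print('shift',((r.inv().apply(np.array([x,y,z])-s['position']))*1000).round(1),'turn',best.round(1))
E
python3 -c "
from h import *
go(.516,.055,.19); print(ctrl.get_state()['joint_positions'])"
```

```text
shift [-438.  -371.2   32.2] turn [ -0.1  -0.  -38.8]
[-1.0968972   0.32176758 -0.07005971  1.45153742  0.02258782  1.37080314
 -0.05693566]
```

```bash
python3 -m jog '[[[-438,-371,32,0,0,-38.8,56],[-438,-371,32,0,0,-38.8,56],[-438,-371,32,0,0,-38.8,56],[-438,-371,32,0,0,-38.8,56],[-438,-371,32,0,0,-38.8,56],[-438,-371,32,0,0,-38.8,56],[-438,-371,32,0,0,-38.8,56],[-438,-371,32,0,0,-38.8,56],[-438,-371,32,0,0,-38.8,56],[-438,-371,32,0,0,-38.8,56]]]' 30
python3 -c "
from h import *
go(.516,.055,.19); print(ctrl.get_state()['joint_positions'])"
```

```text
time: 1.1
position: [0.4853, 0.1261, 0.1948]
tool_rot: [-0.341, 3.123, 0.0]
ft_force: [0.4, -0.4, 0.1]
grip_width: 0.646
grip_force: 0.0
shift [-14.7 -76.    4.7] turn [ 0.  0. -0.]
[-0.53547127  0.01678581  0.23177446  1.85894055 -0.00428491  1.26619361
  1.48586607]
```

```bash
python3 -m jog '[[[-15,-76,5,0,0,0,56],[-15,-76,5,0,0,0,56],[-15,-76,5,0,0,0,56],[-15,-76,5,0,0,0,56]]]'
python3 - <<'E'
from h import *
d=cam('wrist'); save(d,'w1.png'); P=cloud(d)
hsv=cv2.cvtColor(d['image'],cv2.COLOR_RGB2HSV); H=hsv[...,0].astype(int)
for n,h in (('blue',108),('red',0),('yellow',28),('green',65)):
    m=(np.minimum(abs(H-h),180-abs(H-h))<12)&(hsv[...,1]>120)&(P[...,2]>0.097)&(P[...,2]<.11)
    if m.sum()>20:
        c,r=cv2.minEnclosingCircle((P[m][:,:2]*1000).astype(np.float32)); vv,uu=np.nonzero(m); print(n,m.sum(),c,r,P[m].mean(0).round(4),uu.mean(),vv.mean())
go(.516,.055,.068)
E
```

```text
time: 1.5
position: [0.5158, 0.057, 0.1895]
tool_rot: [0.339, -3.122, -0.001]
ft_force: [-0.0, 0.1, -0.5]
grip_width: 0.645
grip_force: 0.0
blue 62 (587.11083984375, 71.53672790527344) 8.40595817565918 [0.5879 0.0718 0.1015] 319.56451612903226 273.85483870967744
red 566 (515.1470947265625, 56.19050216674805) 12.9141263961792 [0.5141 0.0559 0.1012] 319.80212014134275 199.68727915194347
yellow 542 (536.1864624023438, -31.651901245117188) 12.577974319458008 [ 0.5351 -0.0311  0.1014] 222.56826568265683 201.80073800738006
shift [  0.2  -3.3 121.6] turn [ 0. -0.  0.]
```

View pics/w1.png

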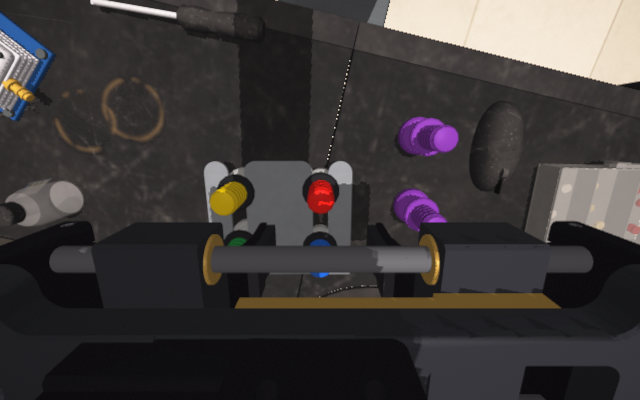

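```bash
python3 -m jog '[[[0,-1,35,0,0,0,56],[0,-1,75,0,0,0,56],[0,-1,105,0,0,0,56],[0,-1,120,0,0,0,56],[0,-1,124,0,0,0,56],[0,-1,124,0,0,0,56],[0,-1,124,0,0,0,22],[0,-1,124,0,0,0,22],[0,-1,124,0,0,0,22],[0,-1,124,0,0,0,22]]]' 40
python3 -m jog '[[[0,0,0,0,0,0,22],[0,0,0,0,0,0,22],[0,0,0,0,0,0,22]]]'
```

```text
time: 2.55
position: [0.5167, 0.0563, 0.0666]
tool_rot: [-0.341, 3.122, 0.0]
ft_force: [-0.3, -0.7, 0.3]
grip_width: 0.366
grip_force: 0.0
time: 2.85
position: [0.5165, 0.0562, 0.0663]
tool_rot: [-0.341, 3.123, 0.0]
ft_force: [-0.1, -0.7, 3.1]
grip_width: 0.288
grip_force: 40.0
```

```bash
python3 -m jog '[[[0,0,-6,0,0,0,22],[0,0,-6,0,0,0,22],[10,0,-6,0,0,0,22],[25,0,-6,0,0,0,22],[45,0,-6,0,0,0,22],[65,0,-6,0,0,0,22],[80,0,-6,0,0,0,22],[80,0,-6,0,0,0,22]]]'
python3 -c "
from h import *
d=cam('scene'); save(d,'s1.png',(170,120,420,300),3)
go(.46,-.13,.1,75)"
```

```text
time: 3.65
position: [0.4353, 0.0382, 0.0712]
tool_rot: [0.34, -3.12, -0.001]
ft_force: [-0.3, 0.5, -1.6]
grip_width: 0.291
grip_force: 40.0
shift [  14.  -169.6  -28.4] turn [ 0.  -0.  27.4]
```

View pics/s1.png

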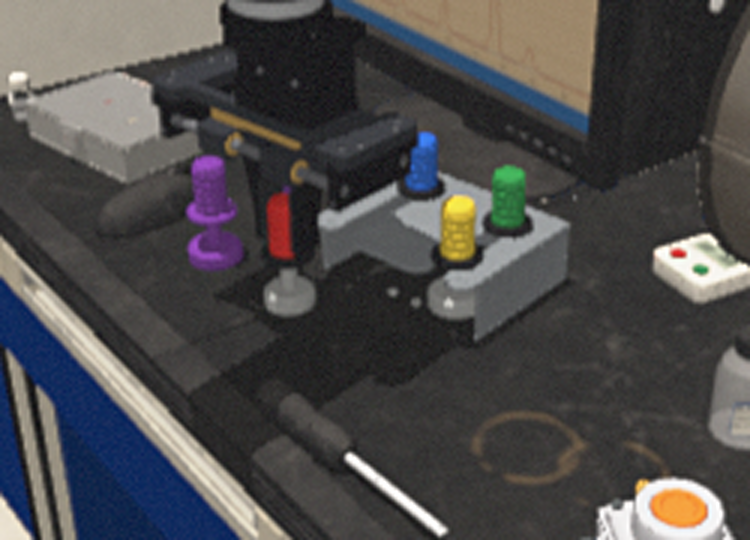

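```bash
python3 -m jog '[[[4,-40,-5,0,0,7,22],[8,-85,-5,0,0,14,22],[12,-130,-5,0,0,21,22],[14,-160,-3,0,0,27,22],[14,-170,0,0,0,27,22],[14,-170,8,0,0,27,22],[14,-170,14,0,0,27,22],[14,-170,17,0,0,27,22],[14,-170,18,0,0,27,22],[14,-170,18,0,0,27,22]]]'
python3 -c "
from h import *
print(ctrl.get_state()['joint_positions'])"
```

```text
time: 4.7
position: [0.4612, -0.1291, 0.0538]
tool_rot: [-0.395, -3.116, -0.0]
ft_force: [-0.3, -0.4, -1.5]
grip_width: 0.29
grip_force: 40.0
[-0.25140653  0.12145506  0.49702733  2.07052336 -0.07060475  0.96575147
  1.60163707]
```

```bash
python3 -m jog '[[[0,0,1,0,0,0,22],[0,0,2,0,0,0,22],[0,0,2,0,0,0,22]]]'
```

```text
time: 5.0
position: [0.4616, -0.13, 0.0523]
tool_rot: [0.397, 3.115, 0.001]
ft_force: [0.1, 1.2, -0.4]
grip_width: 0.286
grip_force: 40.0
```

```bash
python3 -m jog '[[[0,0,0,0,0,0,30],[0,0,0,0,0,0,40],[0,0,0,0,0,0,56],[0,0,0,0,0,0,56],[0,0,0,0,0,0,56],[0,0,-10,0,0,0,56],[0,0,-45,0,0,0,56],[0,0,-90,0,0,0,56],[0,0,-135,0,0,0,56],[0,0,-140,0,0,0,56]]]'
python3 - <<'E'
from h import *
d=cam('wrist'); P=cloud(d); save(d,'w2.png')
hsv=cv2.cvtColor(d['image'],cv2.COLOR_RGB2HSV); H=hsv[...,0].astype(int)
for n,h,z in (('red',0,.088),('yellow',28,.102)):
    m=(np.minimum(abs(H-h),180-abs(H-h))<12)&(hsv[...,1]>120)&(abs(P[...,2]-z)<.006)
    if m.sum(): print(n,m.sum(),P[m].mean(0).round(4),P[m].std(0).round(4))
go(.581,.069,.2)
E
```

```text
time: 6.0
position: [0.4648, -0.1311, 0.1986]
tool_rot: [0.397, 3.105, 0.001]
ft_force: [0.6, -1.0, -1.0]
grip_width: 0.644
grip_force: 0.0
red 486 [ 0.4592 -0.1297  0.0873] [0.0063 0.0063 0.0014]
shift [-63.3 222.8  -2.4] turn [  0.    0.5 -27.1]
```

View pics/w2.png

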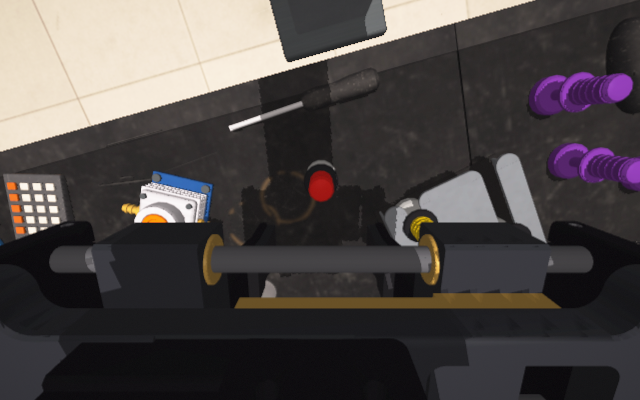

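```bash
python3 -m jog '[[[-20,60,0,0,0,-7,56],[-40,120,0,0,0,-14,56],[-55,180,0,0,0,-21,56],[-63,223,0,0,0,-27,56],[-63,223,0,0,0,-27,56],[-63,223,0,0,0,-27,56],[-63,223,0,0,0,-27,56]]]'
python3 - <<'E'
from h import *
d=cam('wrist'); P=cloud(d); print('cam',-d['t']@d['R'])
hsv=cv2.cvtColor(d['image'],cv2.COLOR_RGB2HSV); H=hsv[...,0].astype(int)
for n,h,z in (('blue',108,.102),('yellow',28,.102)):
    m=(np.minimum(abs(H-h),180-abs(H-h))<12)&(hsv[...,1]>120)&(abs(P[...,2]-z)<.004)
    if m.sum(): print(n,m.sum(),P[m].mean(0).round(4),P[m].std(0).round(4), cv2.minEnclosingCircle((P[m][:,:2]*1000).astype(np.float32)))
go(.581,.069,.066)
E
```

```text
time: 6.75
position: [0.5774, 0.07, 0.1905]
tool_rot: [0.343, -3.12, 0.002]
ft_force: [0.3, -0.5, 0.4]
grip_width: 0.647
grip_force: 0.0
cam [0.5103884  0.05561997 0.35313023]
blue 532 [0.5795 0.0691 0.1014] [0.0062 0.0061 0.0012] ((580.2998657226562, 69.47821807861328), 12.75613784790039)
yellow 637 [ 0.5361 -0.0311  0.1014] [0.0061 0.006  0.0012] ((536.515869140625, -31.780576705932617), 12.533458709716797)
shift [ -3.8  -0.3 124.9] turn [-0.1 -0.1 -0.1]
```

```bash
python3 -m jog '[[[-3,0,35,0,0,0,56],[-3,0,75,0,0,0,56],[-3,0,105,0,0,0,56],[-3,0,121,0,0,0,56],[-3,0,125,0,0,0,56],[-3,0,125,0,0,0,40],[-3,0,125,0,0,0,22],[-3,0,125,0,0,0,22],[-3,0,125,0,0,0,22],[-3,0,125,0,0,0,22]]]' 60
python3 -m jog '[[[0,0,0,0,0,0,22],[0,0,0,0,0,0,22],[0,0,0,0,0,0,22]]]'
```

```text
time: 7.8
position: [0.5817, 0.0704, 0.0677]
tool_rot: [-0.341, 3.122, -0.0]
ft_force: [0.1, -1.3, 1.8]
grip_width: 0.301
grip_force: 3.0
time: 8.1
position: [0.5817, 0.0705, 0.0677]
tool_rot: [-0.341, 3.122, 0.0]
ft_force: [-0.5, -0.7, 5.1]
grip_width: 0.285
grip_force: 60.0
```

```bash
python3 -m jog '[[[0,0,-6,0,0,0,22],[0,0,-6,0,0,0,22],[10,0,-6,0,0,0,22],[30,0,-6,0,0,0,22],[50,0,-6,0,0,0,22],[70,0,-6,0,0,0,22],[70,0,-6,0,0,0,22]]]'
```

```text
time: 8.8
position: [0.509, 0.0546, 0.072]
tool_rot: [0.34, -3.119, -0.001]
ft_force: [0.6, 0.2, -1.2]
grip_width: 0.285
grip_force: 60.0
```

```bash
python3 -m jog '[[[20,0,0,0,0,0,22],[45,0,0,0,0,0,22],[65,0,0,0,0,0,22],[75,0,0,0,0,0,22],[75,0,0,0,0,0,22],[75,0,-40,0,0,0,22],[75,0,-80,0,0,0,22],[75,0,-95,0,0,0,22],[75,0,-95,0,0,0,22]]]'
python3 -c "
from h import *
go(.4632,-.3242,.165,60)
print(ctrl.get_state()['joint_positions'])"
```

```text
time: 9.7
position: [0.4428, 0.04, 0.1709]
tool_rot: [-0.34, 3.116, 0.002]
ft_force: [1.0, -1.0, -2.2]
grip_width: 0.283
grip_force: 60.0
shift [  58.7 -360.     5.4] turn [ 0.2  0.4 42.5]
[-0.47555422 -0.10452814  0.30867656  2.01819551  0.03317197  1.21609852
  1.60865691]
```

```bash
python3 -m jog '[[[7,-45,0,0,0,6,22],[14,-90,0,0,0,12,22],[21,-135,0,0,0,18,22],[28,-180,5,0,0,24,22],[36,-225,5,0,0,30,22],[44,-270,5,0,0,36,22],[52,-315,5,0.2,0.4,42,22],[58,-350,5,0.2,0.4,42.5,22],[59,-360,5,0.2,0.4,42.5,22],[59,-360,5,0.2,0.4,42.5,22]]]'
python3 - <<'E'
from h import *
for n in ('wrist','top','scene'):
    d=cam(n); P=cloud(d); np.save(n+'3.npy',d,allow_pickle=True)
    hsv=cv2.cvtColor(d['image'],cv2.COLOR_RGB2HSV); H=hsv[...,0].astype(int)
    if n=='scene': save(d,'s3.png',(300,180,500,340),4)
    if n=='wrist': save(d,'w3.png')
    m=(H>8)&(H<20)&(hsv[...,1]>150)&(abs(P[...,2]-.061)<.006)&(np.hypot(P[...,0]-.463,P[...,1]+.324)<.03)
    if m.sum(): print(n,m.sum(),P[m].mean(0).round(4),cv2.minEnclosingCircle((P[m][:,:2]*1000).astype(np.float32)))
go(.4632,-.3242,.165,60)
E
```

```text
time: 10.7
position: [0.4587, -0.3266, 0.1614]
tool_rot: [-0.817, -3.024, 0.009]
ft_force: [0.9, 0.4, -2.0]
grip_width: 0.282
grip_force: 60.0
wrist 388 [ 0.4572 -0.3179  0.0607] ((461.8539123535156, -323.1691589355469), 15.971895217895508)
top 11 [ 0.4633 -0.314   0.0595] ((462.92529296875, -312.5471496582031), 9.371936798095703)
scene 173 [ 0.4595 -0.326   0.06  ] ((459.7054748535156, -326.03338623046875), 15.043930053710938)
shift [-3.4  0.5 -3. ] turn [-0.3 -0.4  0.1]
```

View pics/w3.png

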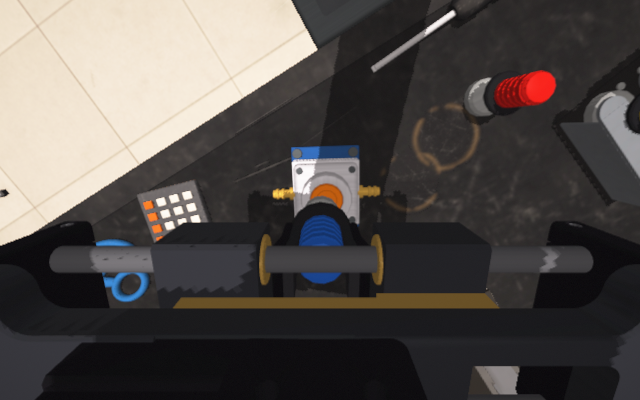

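View pics/s3.png

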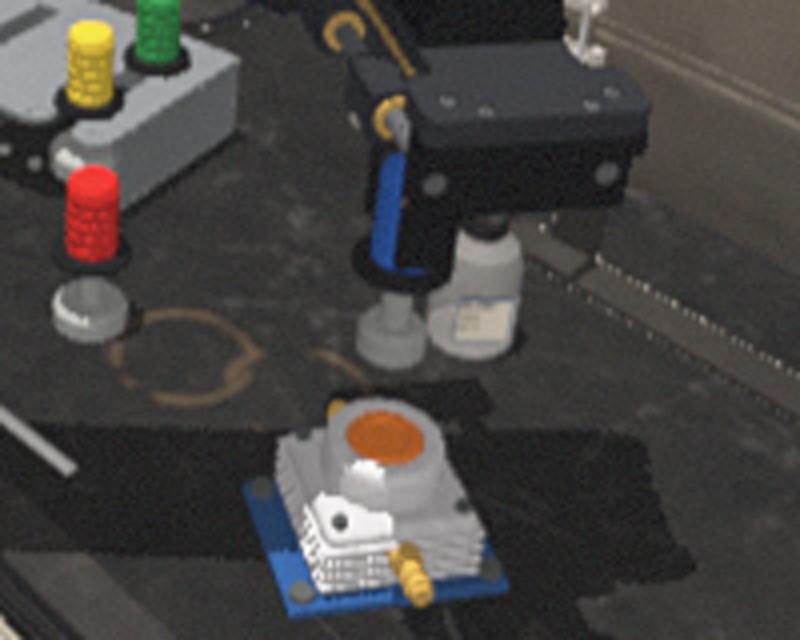

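```bash
python3 -m jog '[[[-3,0,10,-0.3,-0.4,0,22],[-3,0,25,-0.3,-0.4,0,22],[-3,0,37,-0.3,-0.4,0,22],[-3,0,41,-0.3,-0.4,0,22],[-3,0,41,-0.3,-0.4,0,22],[-3,0,41,-0.3,-0.4,0,22]]]'
python3 - <<'E'
from h import *
d=cam('scene'); np.save('s4.npy',d,allow_pickle=True); save(d,'s4.png',(360,225,440,285),10)
for i in range(3): s=ctrl.get_state(); print(s['time'],s['position'],s['ft_force'])
go(.463,-.3243,.12,60)
E
```

```text
time: 11.45
position: [0.462, -0.3267, 0.122]
tool_rot: [0.814, 3.032, -0.002]
ft_force: [-0.2, -0.6, -2.6]
grip_width: 0.286
grip_force: 60.0
11.5 [ 0.46214576 -0.32684802  0.12234072] [ 0.37794722  0.23232547 -1.72565078]
11.5 [ 0.46214576 -0.32684802  0.12234072] [ 0.37794722  0.23232547 -1.72565078]
11.5 [ 0.46214576 -0.32684802  0.12234072] [ 0.37794722  0.23232547 -1.72565078]
shift [0.5 2.6 2.3] turn [-0.   0.2 -0.1]
```

View pics/s4.png

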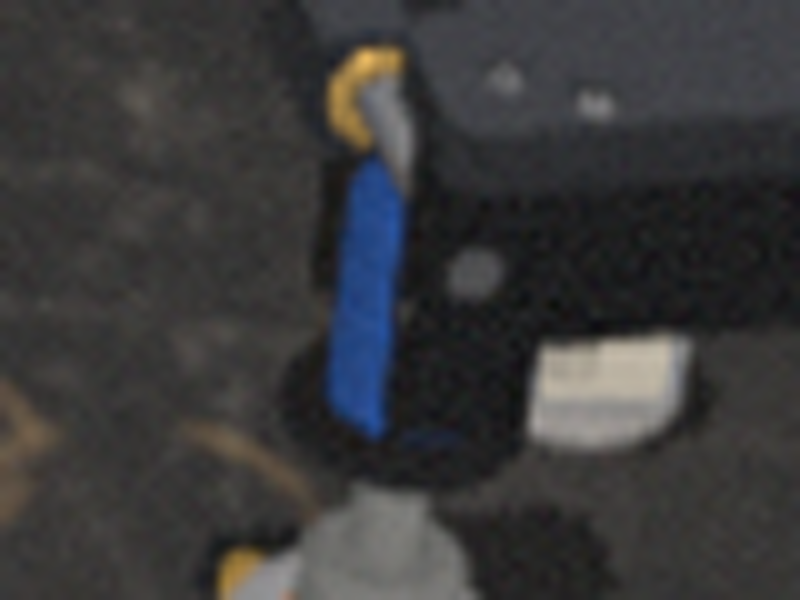

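```bash
cat > fit.py <<'E'
from h import *
from scipy.optimize import least_squares
def fit(d,z0,z1,r,c0,rad):
    P=cloud(d); m=(P[...,2]>z0)&(P[...,2]<z1)&(np.hypot(P[...,0]-c0[0],P[...,1]-c0[1])<rad)&(d['depth']>0)
    q=P[m][:,:2]; f=least_squares(lambda c:np.hypot(*(q-c).T)-r,np.array(c0)-[0.001,0],loss='soft_l1',f_scale=.001)
    return len(q),f.x.round(4),np.abs(f.fun).mean().round(4)
if __name__=='__main__':
    for n in ('s4.npy','scene3.npy'):
        d=np.load(n,allow_pickle=True).item()
        print('collar',fit(d,.044,.058,.0255,(.4623,-.3243),.032))
        dz=.0 if n=='s4.npy' else .0393
        print('foot',fit(d,.071+dz,.080+dz,.014,(.462,-.3255),.022))
        print('flange',fit(d,.1105+dz,.1135+dz,.020,(.462,-.3255),.024))
E
python3 fit.py
```

```text
collar (222, array([ 0.4616, -0.3238]), np.float64(0.001))
foot (84, array([ 0.4611, -0.3261]), np.float64(0.0007))
flange (76, array([ 0.4624, -0.3265]), np.float64(0.0021))
collar (222, array([ 0.4617, -0.3237]), np.float64(0.0012))
foot (88, array([ 0.4579, -0.323 ]), np.float64(0.0006))
flange (51, array([ 0.4586, -0.3223]), np.float64(0.0015))
```

```bash
python3 -m jog '[[[1,2,0,0,0,0,22],[1,2,2,0,0,0,22],[1,2,2,0,0,0,22]]]'
python3 - <<'E'
from fit import *
d=cam('scene'); s=ctrl.get_state(); print(s['position'],s['ft_force'])
print(fit(d,.044,.058,.0255,(.4623,-.3243),.032),fit(d,.070,.079,.014,(.462,-.3243),.022))
E
```

```text
time: 11.8
position: [0.4621, -0.3242, 0.1199]
tool_rot: [0.813, 3.033, -0.001]
ft_force: [0.4, 0.1, -2.3]
grip_width: 0.285
grip_force: 60.0
[ 0.46202512 -0.3242571   0.11994209] [ 0.44504638 -0.81214059 -1.20295568]
(225, array([ 0.4618, -0.3237]), np.float64(0.0013)) (105, array([ 0.4612, -0.3235]), np.float64(0.0013))
```

```bash
python3 -m jog '[[[0,0,2,0,0,0,22],[0,0,4,0,0,0,22],[0,0,6,0,0,0,22],[0,0,7,0,0,0,22],[0,0,8,0,0,0,22],[0,0,8,0,0,0,22]]]'
```

```text
time: 12.45
position: [0.4624, -0.3246, 0.1131]
tool_rot: [0.814, 3.032, -0.001]
ft_force: [-1.1, 0.3, 6.2]
grip_width: 0.282
grip_force: 60.0
```

```bash
python3 -m jog '[[[0,0,1,0,0,0,22],[0,0,2,0,0,0,22],[0,0,3,0,0,0,22],[0,0,4,0,0,0,22],[0,0,4,0,0,0,22]]]'
```

```text
time: 12.95
position: [0.4626, -0.3248, 0.1097]
tool_rot: [0.814, 3.031, -0.001]
ft_force: [-3.0, 1.5, 11.4]
grip_width: 0.288
grip_force: 60.0
```

```bash
python3 -m jog '[[[0,0,1,0,0,0,22],[0,0,2,0,0,0,22],[0,0,3,0,0,0,22],[0,0,3,0,0,0,22]]]'
```

```text
time: 13.35
position: [0.4635, -0.3254, 0.1096]
tool_rot: [0.813, 3.029, 0.0]
ft_force: [-7.1, 3.9, 27.9]
grip_width: 0.284
grip_force: 60.0
```

```bash
python3 -m jog '[[[0,0,-4,0,0,0,22],[0,0,-6,0,0,0,22],[0,0,-12,0,0,0,22],[0,0,-30,0,0,0,22],[0,0,-60,0,0,0,22],[0,0,-62,0,0,0,22],[0,0,-62,0,0,0,22]]]'
python3 - <<'E'
from fit import *
d=cam('scene'); P=cloud(d); hsv=cv2.cvtColor(d['image'],cv2.COLOR_RGB2HSV); H=hsv[...,0].astype(int)
def top(d):
    P=cloud(d); hsv=cv2.cvtColor(d['image'],cv2.COLOR_RGB2HSV); H=hsv[...,0].astype(int)
    m=(H>8)&(H<20)&(hsv[...,1]>150)&(np.hypot(P[...,0]-.4617,P[...,1]+.3237)<.016)&(P[...,2]>.03); m=cv2.erode(m.astype(np.uint8),np.ones((3,3)))>0
    return m.sum(),np.median(P[m][:,2])
print('cap z before/after',top(np.load('scene3.npy',allow_pickle=True).item()),top(d))
z=ctrl.get_state()['position'][2]-.0537; print('foot z',z,fit(d,z+.002,z+.012,.014,(.462,-.3243),.022))
go(.46,-.22,.16,75)
save(d,'s5.png',(330,180,450,300),5)
E
```

```text
time: 14.05
position: [0.4622, -0.3243, 0.167]
tool_rot: [0.813, 3.032, -0.001]
ft_force: [-0.8, 0.4, -2.9]
grip_width: 0.284
grip_force: 60.0
cap z before/after (np.int64(97), np.float64(0.05941386281152571)) (np.int64(68), np.float64(0.05431798454265746))
foot z 0.11234621623239371 (91, array([ 0.4612, -0.3239]), np.float64(0.0006))
shift [53.4 89.2  6. ] turn [ -0.   0. -15.]
```

View pics/s5.png

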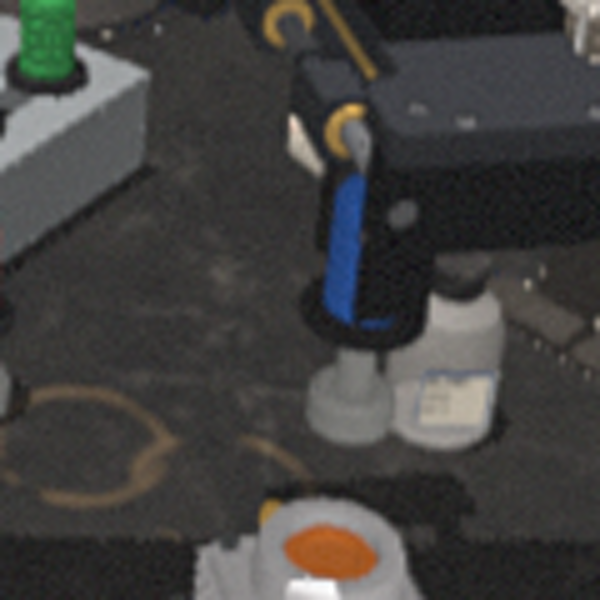

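```bash
python3 -m jog '[[[20,40,0,0,0,-7,22],[38,78,0,0,0,-15,22],[48,98,5,0,0,-15,22],[48,98,35,0,0,-15,22],[48,98,70,0,0,-15,22],[48,98,95,0,0,-15,22],[48,98,107,0,0,-15,22],[48,98,111,0,0,-15,22],[48,98,112,0,0,-15,22],[48,98,112,0,0,-15,22]]]'
python3 -c "
from h import *
go(.47,-.215,.053,75)"
```

```text
time: 15.1
position: [0.4704, -0.216, 0.0557]
tool_rot: [0.411, 3.111, -0.002]
ft_force: [0.4, 0.5, -0.9]
grip_width: 0.286
grip_force: 60.0
shift [0.7 0.8 2.7] turn [-0.1  0.2 -0.1]
```

```bash
python3 -m jog '[[[0,0,1,0,0,0,22],[0,0,2,0,0,0,22],[0,0,2.5,0,0,0,22],[0,0,2.5,0,0,0,22]]]'
```

```text
time: 15.5
position: [0.4706, -0.2159, 0.0537]
tool_rot: [0.411, 3.111, -0.001]
ft_force: [-1.2, 0.4, 5.7]
grip_width: 0.284
grip_force: 60.0
```

Touching the bench; release and retreat.

```bash
python3 -m jog '[[[0,0,-0.5,0,0,0,30],[0,0,-0.5,0,0,0,40],[0,0,-0.5,0,0,0,56],[0,0,-0.5,0,0,0,56],[0,0,-0.5,0,0,0,56],[0,0,-10,0,0,0,56],[0,0,-45,0,0,0,56],[0,0,-90,0,0,0,56],[0,0,-135,0,0,0,56],[0,0,-150,0,0,0,56]]]'
python3 - <<'E'
from fit import *
s=ctrl.get_state(); print(s['time'],s['position'],s['ft_force'])
for n in ('wrist','top','scene'):
    d=cam(n); P=cloud(d); hsv=cv2.cvtColor(d['image'],cv2.COLOR_RGB2HSV); H=hsv[...,0].astype(int)
    for c,h,z,xy in (('blue',108,.088,(.47,-.216)),('red',0,.088,(.459,-.13)),('yellow',28,.102,(.536,-.032)),('green',65,.102,(.598,-.0186))):
        m=(np.minimum(abs(H-h),180-abs(H-h))<12)&(hsv[...,1]>120)&(abs(P[...,2]-z)<.008)&(np.hypot(P[...,0]-xy[0],P[...,1]-xy[1])<.03)
        if m.sum()>10: print(n,c,m.sum(),P[m].mean(0).round(4),np.percentile(P[m][:,2],95).round(4))
    if n=='scene':
        q=P[(np.hypot(P[...,0]-.606,P[...,1]+.256)<.04)&(P[...,2]>.06)&(P[...,2]<.1)]; d0=np.load('scene0.npy',allow_pickle=True).item(); P=cloud(d0)
        q0=P[(np.hypot(P[...,0]-.606,P[...,1]+.256)<.04)&(P[...,2]>.06)&(P[...,2]<.1)]; print('bottle',q.mean(0),q0.mean(0))
E
```

```text
time: 16.5
position: [0.4716, -0.2167, 0.208]
tool_rot: [0.411, 3.105, -0.002]
ft_force: [0.5, 0.6, -0.0]
grip_width: 0.639
grip_force: 0.0
16.5 [ 0.47163031 -0.21672944  0.20798035] [ 0.46404904  0.63696877 -0.01315166]
wrist blue 472 [ 0.4679 -0.2154  0.087 ] 0.0889
wrist red 516 [ 0.4592 -0.1309  0.087 ] 0.0889
wrist yellow 554 [ 0.5343 -0.0348  0.1005] 0.103
top blue 24 [ 0.4718 -0.2228  0.0873] 0.0897
top red 86 [ 0.4616 -0.1283  0.087 ] 0.09
top yellow 101 [ 0.5376 -0.0325  0.1006] 0.1037
top green 95 [ 0.5982 -0.0185  0.1002] 0.103
scene blue 114 [ 0.4654 -0.2193  0.0857] 0.0885
scene red 100 [ 0.4571 -0.1338  0.0854] 0.0884
scene yellow 68 [ 0.5324 -0.0371  0.0994] 0.1026
scene green 58 [ 0.5938 -0.0227  0.0995] 0.1024
bottle [ 0.59973624 -0.25916893  0.07216943] [ 0.59980831 -0.25914936  0.07202966]
```

Everything is in place, so I'm handing in.

```bash
python3 -m jog '[[[0,0,0,0,0,0,56],[0,0,0,0,0,0,56]]]' >/dev/null; python3 -c "
from bench import ctrl
print(ctrl.close_job())"
```

```text
the job is handed in; nothing more can be done
None
```

The job is handed in, with no verdict returned: the last measurements show the cap about 5 mm down at its stop, the red and blue drivers upright on the bench clear of rack and pump, and the yellow and green drivers and the bottle where they started.

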